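# Unfold the crank of the heel-blank press and wind it down

### The job

Swing the red-balled folding handle on the bench press's handwheel all the way up until it stands upright, before turning the wheel. Then wind the wheel clockwise (seen from above) until you feel the press pad take hold of the blue heel blank, and about an eighth of a turn more, so that the blank stays firmly held in its cradle but is not crushed. Leave the handle standing up, let go, and do not disturb the other things on the bench.

Things in the scene. Friction and masses are not known exactly. Their poses are not given: they have to be found in the camera images.
- press: Grey C-frame bench press on a brown board 340 x 400 x 18 mm. Origin: on the bench under the wheel's axis, z up; the column stands on its -x side, the +x side is open. Head's top 181 mm above the bench; the dark level handwheel (disc 176 mm across) above it. A black sprung pad 66 x 52 mm comes down under the head as the wheel winds clockwise, 4 mm per rad. Friction holds the wheel where it is left.
- wheel_axis (a point): Centre of the handwheel's top face, on its vertical axis (207 mm above the bench). The handle's hinge runs round it at 70 mm radius.
- handle_hinge (a point): The folding handle's hinge: 70 mm from the wheel's axis, 26 mm above the wheel's top face, between two aluminium cheeks (20 mm long, 32 mm over both, rising 33 mm above the wheel's face). Its hinge line is level and tangential to the wheel; it goes round with the wheel.
- handle_ball (a point): Centre of the red ball, 26 mm across, at the end of the steel stem (12 mm thick), 65 mm from the hinge. Folded flat, the stem points level from the hinge to the wheel's axis, the ball 5 mm from the axis and 26 mm above the wheel's face. Upright, it stands 65 mm straight above the hinge, 70 mm from the axis. The ball spins freely about the stem.
- handle (a joint): Angle of the folding handle: 0 lying flat, 1.571 upright against its stop; starts at 0 to 0.25. Stiff hinge (about 1 N at the ball), stays where it is left; upright it stops rigidly against outward push but folds again when pushed inward.
- wheel (a joint): Angle of the handwheel in rad, growing clockwise seen from above; starts at 0 to 1.2, can reach 14. Running free it takes about 5.5 N of push on the handle along the circle; each 10 N on the blank adds about 0.57 N (so about 8 N at 45 N on the blank). When the hand pauses the push falls off by several N, but it too climbs by 3 to 4 N per rad once the pad bears.
- cradle: Pale wooden cradle 102 x 78 mm on the press bed under the pad, with a 6 mm high rim around its floor. Origin at the centre of its underside, 35 mm below its floor; fixed.
- blank: Blue heel blank, D-shaped, 87 x 64 x 18 mm, loose in the cradle; origin: centre of its underside. The pad starts 3 to 24 mm above it, not measured: feel for it. The pad is sprung, 15 N per mm: each rad of wheel past first touch adds about 60 N. A proper hold is 25 to 80 N (0.4 to 1.3 rad past first touch); over 95 N crushes it.
- spare: White spare heel blank, 87 x 64 x 18 mm, lying on the press's board; leave it. Origin at the centre of its underside.
- tape: Yellow roll of tape, 90 mm across, 24 mm high, on the press's board; leave it. Origin at the centre of its underside.
- glue: Jar, 60 mm across, 100 mm high, red cap, standing on the bench; leave it. Origin at the centre of its underside.
- scraper: Spatula lying on the bench; leave it.
- driver: Screwdriver lying on the bench; leave it.
- mug: White mug, 80 mm across, 90 mm high, standing on the bench; leave it. Origin at the centre of its underside.
Not all that is in view belongs to the job. Of the things like the blank, leave any that is turquoise; of the rest the smaller one is meant.

How it is judged:
By the outcome, as a careful person would: the job done as asked, in the order asked, and still so for the second after the job is handed in, with the robot touching nothing.
It also fails if it takes over 72 s, if anything falls off the work surface, if the arm or the gripper's body presses on something with over 40 N, if the wrist force passes 120 N, or if a joint passes its speed limit or range.

### The arm

A 6-joint arm with a two-finger parallel gripper is mounted at the origin on the work surface. World frame = base frame: x ahead of the robot, y to its left, z up, the work surface at z = 0. Lengths are in mm, angles in rad, forces in N, time in s.
With the tool pointing down it reaches from about 325 to 775 mm from the base axis. Payload 5.5 kg.
Tool frame: the origin (TCP) lies between the finger pads; the fingertips stand 25 mm ahead of it and the grasp point (between the pads) lies 6 mm ahead of it; z points along the fingers, y is the line along which they close (so a half turn about z gives the same grasp; the last joint's range is limited). The gripper opens to 85 mm and grips with 20 to 120 N. Pads are 22 mm wide; open, the fingers measure 114 mm over their backs; the gripper's body (76 mm by 85 mm) begins 54 mm behind the grasp point. The pads swing forward as they close: fully open they stand 13 mm farther back than shut.
Start: joints at [1.208, 0.091, 1.231, -0, 1.82, -0.057], TCP at [180.638, 572.177, 256.275] pointing down, gripper open.
Joint ranges: [-2.87, 2.87], [-0.86, 2.18], [0.17, 2.46], [-1.51, 4.65], [0.06, 2.69], [-2.65, 2.65]. Speed limits (rad/s): [2.57, 2.57, 3.01, 3.14, 3.14, 3.14].

### API

Orientations are given as a 3x3 rotation matrix whose columns are the frame's x, y, z axes.
In Python, from bench import readout, snapshot, hand_in gives the robot as it stands.
- The arm moves only by the tool servo_tool, never from a script. Its argument "series" is a list of rows, each an object of numbers: "x", "y", "z": the shift along the world's x, y, z in m; "spin": the turn about the world's z in degrees. In form: [{"x": .., "y": .., "z": .., "spin": ..}, ...]. A call has exactly 5 rows; each row shifts and turns the commanded pose from where the row before left it; what a row does not reach is not made up. A row lasts 1/8 s, in which the tool goes at most 62.5 mm and 10.7 degrees, less where a joint would pass 70% of its speed; a pose out of reach is approached as far as the arm can. A call is refused whole if a number of a shift passes 0.0625 or a number of a turn 10.7, either way. A call with a gripper value outside its range is refused whole. "fingers" is the opening, from 0 (shut) to 1 (fully open), set as the call begins (left out, the last holds). The fingers move at their own pace and stop on an object; "newtons" is the grip in N (left out, the last holds). Time passes only in rows, so rows that do not move let the fingers close, or fill a call up. It gives the time, the measured TCP pose, the force, the opening and the grip force at its end, in the units of the state.
- readout.sense(): the state, without advancing time (a new reading comes with each control period).
- snapshot(name): name is "scene" or "top" or "wrist"; returns a dict with "frame" (400x640x3 uint8, red, green, blue), "range_z" (400x640 float32, mm along the optical axis (not along the pixel's ray), 0 where there is no reading), "vertical_fov" (degrees; the focal length in pixels is half the picture's height over the tangent of half this angle, whatever the lens; pixels are square), "cx", "cy" (the principal point, pixels), "dist" ([k1, k2, p1, p2, k3] as OpenCV has them; the pictures are not rectified), "world_to_cam" (4x4, takes a point from world to camera coordinates). Camera axes: x right, y down, z forward; pixel columns grow to the right and rows downward; lengths in mm; the calibration is good to about 2 mm. A picture is of the moment at which its call begins.
- hand_in(): hands the job in; it is judged then, once.
The state is a dict: "clock": time; "qpos": joint angles; "dq": joint speeds; "tau": joint torques, N m; "tool_pos": TCP position; "tool_rot": TCP orientation; "ft_force": force on the tool from outside, world axes, zero at the start; "torque": the same for the moment, N m; "finger_gap": finger opening in mm; "finger_force": force on a finger pad.
Only numpy, scipy, OpenCV 4.12 (cv2) and the standard library are available. Lean on these libraries where they do the work, as an engineer would, in place of code of your own. Each camera call takes 0.05 s, during which the arm holds its last target. There are 200 camera calls.

## Working session

There is one attempt and no reset: what is moved stays moved. The work goes in short steps, Python scripts to look and compute and a tool call to move; the robot and the scene stay as the last step left them, time stands still between calls to the robot, and variables do not carry over. Pictures are saved under pics/ and viewed, at most 10 in all, crops included, and the job is handed in when it is done.

Besides the shell and the picture viewer there is one more tool, called after "Request:" by a JSON object that holds its "name" and its "arguments". servo_tool: Moves the arm, as the interface text tells. Its arguments: {"type":"object","properties":{"series":{"type":"array","items":{"type":"object","properties":{"x":{"type":"number"},"y":{"type":"number"},"z":{"type":"number"},"spin":{"type":"number"}}}},"fingers":{"type":"number"},"newtons":{"type":"number"}},"required":["series"]}

```bash
mkdir -p pics
cat > h.py <<'E'
import numpy as np, cv2
from bench import readout, snapshot
def K(s):
    f=200/np.tan(np.radians(s["vertical_fov"])/2)
    return np.array([[f,0,s["cx"]],[0,f,s["cy"]],[0,0,1.]])
def ray(s,u,v):
    p=cv2.undistortPoints(np.array([[[u,v]]],float),K(s),np.array(s["dist"],float))[0,0]
    T=np.array(s["world_to_cam"]);R=T[:3,:3];t=T[:3,3]
    return -R.T@t, R.T@np.array([p[0],p[1],1.])
def onz(s,u,v,z):
    c,d=ray(s,u,v);return c+d*(z-c[2])/d[2]
def at(s,u,v):
    c,d=ray(s,u,v);return c+d*float(s["range_z"][int(v),int(u)])
def save(s,n,crop=None,k=1):
    im=s["frame"][...,::-1]
    if crop: im=im[crop[1]:crop[3],crop[0]:crop[2]]
    cv2.imwrite("pics/"+n,cv2.resize(im,None,fx=k,fy=k,interpolation=cv2.INTER_CUBIC))
def red(s):
    h=cv2.cvtColor(s["frame"],cv2.COLOR_RGB2HSV)
    m=((h[...,0]<8)|(h[...,0]>172))&(h[...,1]>140)&(h[...,2]>60)
    n,l,st,c=cv2.connectedComponentsWithStats(m.astype(np.uint8))
    return [(c[i].round(1),st[i]) for i in range(1,n) if st[i][4]>25]
E
python3 - <<'E'
from h import *
for n in("top","scene"):
    s=snapshot(n);save(s,n+".png")
    for c,st in red(s): print(n,c,st,at(s,*c).round(0))
E
```

```text
top [327.5 156.9] [322 152  12  11  86] [594.   4. 248.]
top [436.7 166.7] [426 156  23  22 178] [ 628. -375.   24.]
top [198.2 171. ] [190 164  17  15 201] [586. 425.  96.]
top [555.9 232.5] [551 227  10  12  94] [ 401. -745.   64.]
top [106.3 241.1] [102 236  10  11  93] [357. 716.  71.]
scene [550.6  24. ] [538   5  27  39 767] [-488.   70.  474.]
scene [208.1 118.1] [203 113  11  11  81] [ 405. -740.   61.]
scene [205.6 195.6] [199 184  14  24 175] [ 642. -360.   26.]
scene [286.2 189.5] [279 185  14  10 100] [608.  18. 248.]
scene [408.7 328.7] [397 318  24  23 432] [592. 430.  97.]
scene [572.3 361.7] [566 354  14  17  99] [373. 724.  74.]
```

View pics/top.png

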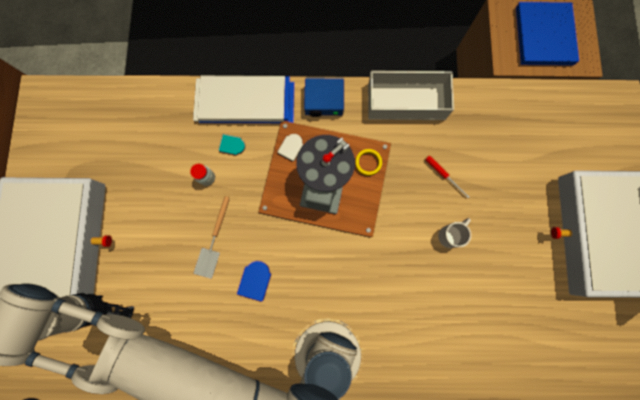

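View pics/scene.png

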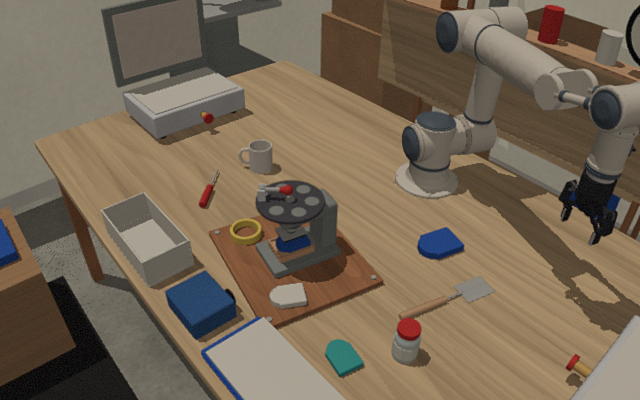

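Top view: the wheel is at about (325,163), with the red ball on it at (327,157) and the cheeks towards (341,146). The column is on the robot's side.

Red things that could be taken for the ball:
- jar cap (198,171)
- driver (437,167)
- knobs (556,232) and (106,241)

Things like the blank:
- blue one in the cradle, scene (292,243): this is the one meant
- large blue on the bench (255,280)
- turquoise (232,145)
- white spare (290,147)

Run:
```python
from h import *
s=snapshot("top")
save(s,"c1.png",(255,110,405,240),5)
P=[]
for v in range(120,225):
    for u in range(270,390):
        if s["range_z"][v,u]>0: P.append(at(s,u,v))
P=np.array(P)
w=P[(P[:,2]>198)&(P[:,2]<215)]
(c,r)=cv2.minEnclosingCircle(w[:,:2].astype(np.float32));print("wheel",c,r,np.median(w[:,2]),w[:,:2].min(0),w[:,:2].max(0))
h=P[(P[:,2]>225)]
print("handle pts",len(h));
for p in h[::max(1,len(h)//45)]:print(p.round(0),end=' ')
```

```text
wheel (591.6082763671875, 9.421403884887695) 87.89302825927734 206.57924350587632 [504.33593461 -78.17705509] [678.54466779  94.56428485]
handle pts 200
[657. -38. 241.] [651. -35. 238.] [648. -29. 240.] [648. -41. 240.] [646. -32. 237.] [646. -44. 238.] [644. -29. 234.] [641. -41. 242.] [642. -26. 230.] [638. -38. 242.] [638. -49. 241.] [635. -38. 242.] [637. -50. 236.] [633. -29. 238.] [634. -41. 237.] [632. -52. 241.] [629. -29. 243.] [631. -41. 236.] [631. -52. 236.] [627. -26. 237.] [629. -41. 233.] [629. -53. 232.] [624. -26. 240.] [624. -47. 239.] [620. -20. 242.] [624. -44. 230.] [617. -18. 242.] [614.  -9. 240.] [614. -20. 241.] [610.  -9. 243.] [612. -21. 238.] [607.  -6. 245.] [610. -18. 235.] [604.   3. 243.] [605.  -9. 241.] [600.  11. 246.] [601.  -3. 243.] [598.  17. 243.] [597.   5. 248.] [599.  -6. 241.] [593.  11. 250.] [594.  -0. 248.] [592.  14. 244.] [591.   2. 248.] [589.  17. 243.] [588.   5. 248.] [591.  -6. 237.] [586.   5. 245.] [585.  14. 236.] [584.   2. 243.]
```

View pics/c1.png

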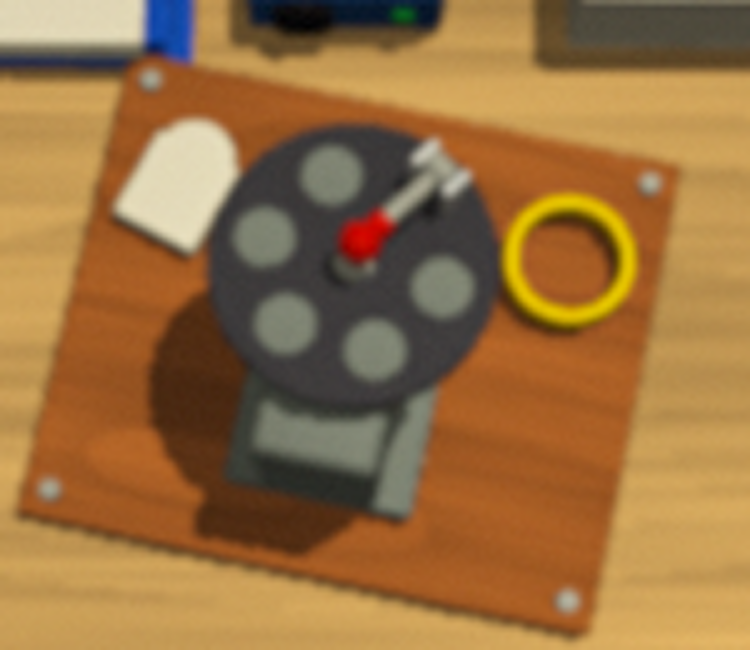

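Run:
```python
from h import *
r=readout.sense();print(np.round(r["tool_rot"],3),r["tool_pos"],r["finger_gap"],r["ft_force"])
s=snapshot("scene");save(s,"c2.png",(240,170,350,280),5)
```

```text
[[-0.954  0.301 -0.001]
 [ 0.301  0.954 -0.001]
 [ 0.    -0.002 -1.   ]] [180.55636778 572.00351054 255.37346909] 85.63142773927842 [ 0.3566678  -0.4950291   0.25284997]
```

View pics/c2.png

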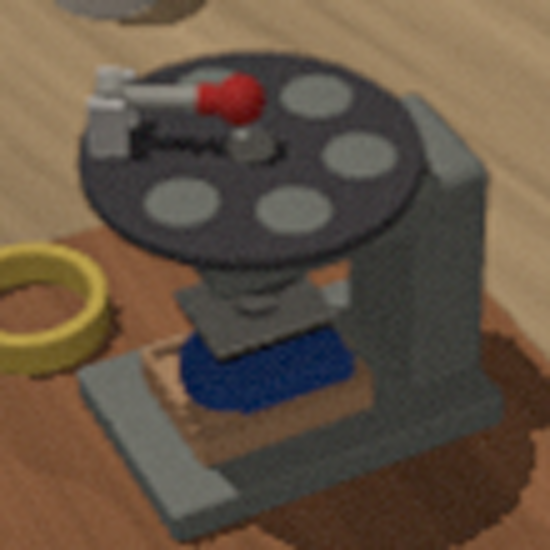

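Request:
{"name": "servo_tool", "arguments": {"series": [{"x":0.02,"y":-0.03,"z":0.03},{"x":0.03,"y":-0.04,"z":0.03},{"x":0.03,"y":-0.04,"z":0.02},{"x":0.03,"y":-0.04,"z":0},{"x":0.03,"y":-0.04,"z":0}]}}

```text
$.series[0]: bad value
```

The close crop shows the ball at crop (238,98) and the stem to the cheeks at (112,105). The dark blue blank lies in the cradle at (265,370), with the pad above it. This is the right press and blank.

Request:
{"name": "servo_tool", "arguments": {"series": [{"x":0.02,"y":-0.03,"z":0.03,"spin":-6},{"x":0.03,"y":-0.04,"z":0.03,"spin":-6},{"x":0.03,"y":-0.04,"z":0.02,"spin":-6},{"x":0.03,"y":-0.04,"z":0.0,"spin":-6},{"x":0.03,"y":-0.04,"z":0.0,"spin":-4.5}], "fingers": 0.75, "newtons": 30}}

```text
clock: 0.82
tool_pos: [321.4, 380.9, 336.6]
tool_rot: [[-0.693, 0.721, 0.001], [0.721, 0.693, 0.001], [-0.0, 0.001, -1.0]]
ft_force: [0.7, 0.2, -0.3]
finger_gap: 64.2
finger_force: 0.0
```

Request:
{"name": "servo_tool", "arguments": {"series": [{"x":0.03,"y":-0.04,"z":0.0,"spin":0},{"x":0.03,"y":-0.04,"z":0.0,"spin":0},{"x":0.03,"y":-0.04,"z":0.0,"spin":0},{"x":0.03,"y":-0.04,"z":0.0,"spin":0},{"x":0.03,"y":-0.04,"z":0.0,"spin":0}]}}

```text
clock: 1.45
tool_pos: [471.4, 180.7, 336.2]
tool_rot: [[-0.694, 0.72, 0.0], [0.72, 0.694, 0.0], [0.0, 0.0, -1.0]]
ft_force: [-0.1, 1.2, -0.9]
finger_gap: 63.9
finger_force: 0.0
```

Request:
{"name": "servo_tool", "arguments": {"series": [{"x":0.03,"y":-0.04,"z":0.0,"spin":0},{"x":0.03,"y":-0.04,"z":0.0,"spin":0},{"x":0.03,"y":-0.04,"z":0.0,"spin":0},{"x":0.03,"y":-0.04,"z":0.0,"spin":0},{"x":0.005,"y":-0.02,"z":0.0,"spin":0}]}}

```text
clock: 2.08
tool_pos: [596.6, -0.0, 334.6]
tool_rot: [[-0.693, 0.721, -0.003], [0.721, 0.693, -0.0], [0.002, -0.002, -1.0]]
ft_force: [-1.0, -0.1, 1.2]
finger_gap: 63.7
finger_force: 0.0
```

Run:
```python
from h import *
s=snapshot("wrist");save(s,"w1.png")
for c,st in red(s): print(c,st,at(s,*c).round(1),onz(s,*c,235).round(1))
P=np.array([at(s,u,v) for v in range(0,400,3) for u in range(0,640,3) if s["range_z"][v,u]>0])
w=P[(abs(P[:,2]-207)<5)&(abs(P[:,0]-591)<110)&(abs(P[:,1]-9)<110)];print(len(w),w.min(0),w.max(0),np.median(w[:,2]))
```

```text
[326.2 208.9] [ 306  183   41   56 1659] [594.2   8.8 250.8] [598.4   4.9 235. ]
4790 [504.21579606 -74.39603924 203.74880928] [678.49314624  99.21458707 211.56372302] 207.93847001042923
```

View pics/w1.png

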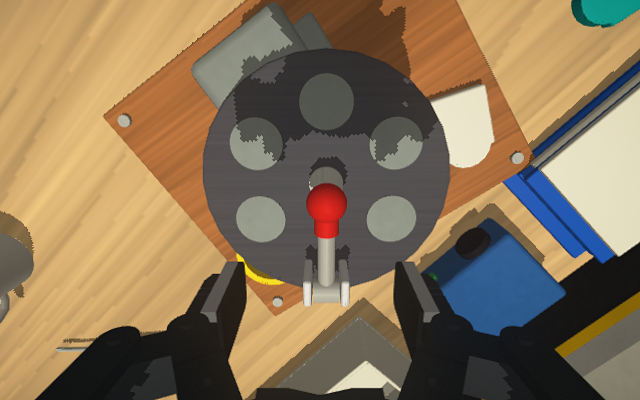

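The wrist view shows the ball at (326,204), the stem straight down to the cheeks at (326,283), the hub at (326,178), and both fingers straddling the line evenly.

Run:
```python
from h import *
s=snapshot("wrist")
print("ball",onz(s,326,204,236).round(1),"cheeks",onz(s,326,282,240).round(1),"wheel ctr px",onz(s,327,170,207).round(1), "edges",onz(s,203,169,207).round(1),onz(s,449,169,207).round(1))
```

```text
ball [595.6   5.8 236. ] cheeks [633.5 -33.4 240. ] wheel ctr px [586.   17.4 207. ] edges [522.8 -42.2 207. ] [647.1  76.9 207. ]
```

Request:
{"name": "servo_tool", "arguments": {"series": [{"x":-0.001,"y":0.0055,"z":-0.025,"spin":0},{"x":0,"y":0,"z":-0.03,"spin":0},{"x":0,"y":0,"z":-0.025,"spin":0},{"x":0,"y":0,"z":-0.01,"spin":0},{"x":0,"y":0,"z":0,"spin":0}]}}

```text
clock: 2.8
tool_pos: [594.1, 8.6, 246.4]
tool_rot: [[-0.695, 0.719, -0.0], [0.719, 0.695, 0.0], [0.0, -0.0, -1.0]]
ft_force: [-0.2, -0.0, 0.2]
finger_gap: 64.3
finger_force: 0.0
```

Request:
{"name": "servo_tool", "arguments": {"series": [{"x":0,"y":0,"z":0,"spin":0},{"x":0,"y":0,"z":0,"spin":0},{"x":0,"y":0,"z":0,"spin":0},{"x":0,"y":0,"z":0,"spin":0},{"x":0,"y":0,"z":0,"spin":0}], "fingers": 0, "newtons": 25}}

```text
clock: 3.42
tool_pos: [594.8, 7.7, 246.4]
tool_rot: [[-0.694, 0.72, 0.001], [0.72, 0.694, 0.0], [-0.0, 0.0, -1.0]]
ft_force: [1.4, 0.2, 0.8]
finger_gap: 24.5
finger_force: 24.5
```

Request:
{"name": "servo_tool", "arguments": {"series": [{"x":0.0009,"y":-0.0009,"z":0.0098,"spin":0},{"x":0.0019,"y":-0.002,"z":0.0095,"spin":0},{"x":0.0028,"y":-0.003,"z":0.009,"spin":0},{"x":0.0038,"y":-0.0039,"z":0.0082,"spin":0},{"x":0.0046,"y":-0.0048,"z":0.0073,"spin":0}]}}

```text
clock: 4.05
tool_pos: [608.9, -7.1, 290.9]
tool_rot: [[-0.695, 0.719, 0.0], [0.719, 0.695, 0.0], [0.0, 0.0, -1.0]]
ft_force: [-0.1, 1.2, -1.8]
finger_gap: 24.1
finger_force: 24.7
```

Request:
{"name": "servo_tool", "arguments": {"series": [{"x":0.0053,"y":-0.0055,"z":0.0062,"spin":0},{"x":0.0059,"y":-0.0061,"z":0.005,"spin":0},{"x":0.0064,"y":-0.0066,"z":0.0037,"spin":0},{"x":0.0067,"y":-0.0069,"z":0.0022,"spin":0},{"x":0.0068,"y":-0.0071,"z":0.0007,"spin":0}]}}

```text
clock: 4.68
tool_pos: [640.3, -39.7, 308.6]
tool_rot: [[-0.694, 0.72, 0.001], [0.72, 0.694, -0.0], [-0.001, 0.001, -1.0]]
ft_force: [-1.6, 1.9, 2.1]
finger_gap: 23.8
finger_force: 24.4
```

Run:
```python
from h import *
s=snapshot("scene");save(s,"c3.png",(230,140,350,280),4)
for c,st in red(s): 
    if 240<c[0]<340: print(c,st,at(s,*c).round(1))
r=readout.sense();print(r["ft_force"],r["tool_pos"],r["finger_gap"])
```

```text
[265.5 168.7] [264 163   5  13  48] [638.3 -21.9 300.7]
[0.75692235 1.26549302 3.67843476] [640.97584269 -40.46295225 308.41535472] 23.998438315466025
```

View pics/c3.png

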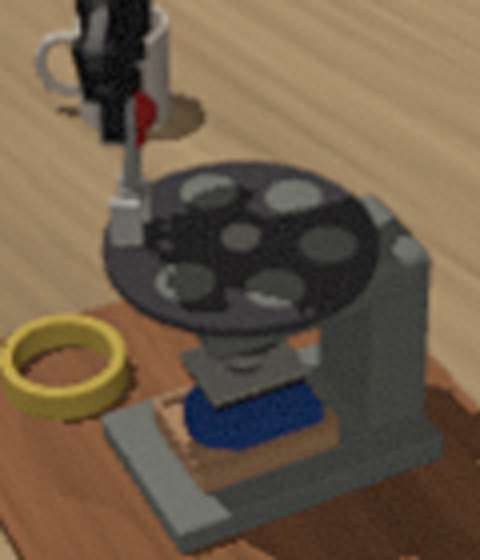

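The handle is standing nearly upright, with the ball at (145,115) in the crop, between the fingers. I'll nudge it outward to feel the stop.

Request:
{"name": "servo_tool", "arguments": {"series": [{"x":0.001,"y":-0.001,"z":0,"spin":0},{"x":0.001,"y":-0.001,"z":0,"spin":0},{"x":0,"y":0,"z":0,"spin":0},{"x":0,"y":0,"z":0,"spin":0},{"x":0,"y":0,"z":0,"spin":0}]}}

```text
clock: 5.35
tool_pos: [641.8, -41.2, 308.5]
tool_rot: [[-0.694, 0.72, 0.001], [0.72, 0.694, -0.0], [-0.001, 0.001, -1.0]]
ft_force: [-0.1, 0.8, 5.1]
finger_gap: 24.0
finger_force: 24.6
```

Request:
{"name": "servo_tool", "arguments": {"series": [{"x":0.001,"y":-0.001,"z":0.0005,"spin":0},{"x":0.001,"y":-0.001,"z":0,"spin":0},{"x":0,"y":0,"z":0,"spin":0},{"x":0,"y":0,"z":0,"spin":0},{"x":0,"y":0,"z":0,"spin":0}]}}

```text
clock: 5.98
tool_pos: [643.8, -43.2, 308.4]
tool_rot: [[-0.694, 0.72, 0.0], [0.72, 0.694, -0.0], [-0.0, 0.0, -1.0]]
ft_force: [-0.9, 1.9, 4.2]
finger_gap: 24.1
finger_force: 24.6
```

Request:
{"name": "servo_tool", "arguments": {"series": [{"x":0.001,"y":-0.001,"z":0,"spin":0},{"x":0.001,"y":-0.001,"z":0,"spin":0},{"x":0,"y":0,"z":0,"spin":0},{"x":0,"y":0,"z":0,"spin":0},{"x":0,"y":0,"z":0,"spin":0}]}}

```text
clock: 6.6
tool_pos: [645.8, -45.3, 308.1]
tool_rot: [[-0.694, 0.72, -0.0], [0.72, 0.694, -0.0], [0.0, -0.0, -1.0]]
ft_force: [0.1, 1.1, 1.3]
finger_gap: 24.0
finger_force: 24.5
```

Run:
```python
from h import *
s=snapshot("wrist");save(s,"w2.png")
for c,st in red(s): print(c,st,at(s,*c).round(1))
P=np.array([at(s,u,v) for v in range(0,400,2) for u in range(0,640,2) if s["range_z"][v,u]>0])
w=P[(abs(P[:,2]-207)<5)&(abs(P[:,0]-591)<110)&(abs(P[:,1]-9)<110)]
print(cv2.minEnclosingCircle(w[:,:2].astype(np.float32)),w.min(0),w.max(0))
s=snapshot("scene")
for c,st in red(s): 
    if 240<c[0]<340: print(c,st,at(s,*c).round(1))
```

```text
[319.6 267.9] [ 288  231   64   72 3485] [634.9 -33.2 309.7]
[138.9 319.8] [  99  310   82   21 1438] [ 628.5 -369.6   23.3]
((591.0703735351562, 12.679218292236328), 87.69035339355469) [507.71265377 -74.63213008 205.24835605] [678.41414905  94.61141551 211.98170818]
[262.4 168.3] [260 162   6  14  53] [643.5 -27.3 301.3]
```

View pics/w2.png

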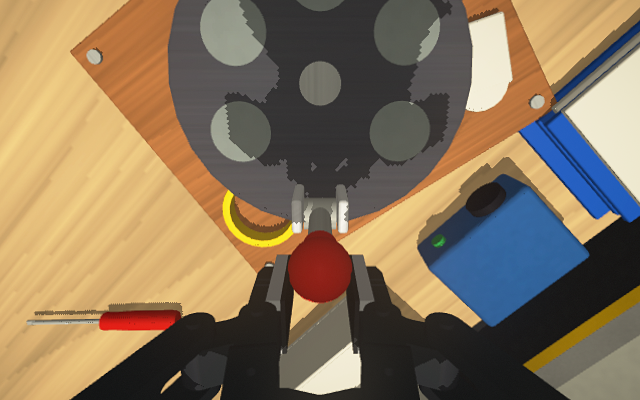

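Run:
```python
from h import *
s=snapshot("wrist")
for z in(290,296,300):print(z,onz(s,319.6,272,z).round(1),onz(s,319.6,267,z).round(1))
c=(slice(262,282),slice(310,330))
print("top of ball",np.mean([at(s,u,v)[2] for u in range(316,324) for v in range(262,276)]).round(1))
print("hub",onz(s,320,83,209).round(1),"cheek ends",onz(s,320,184,240).round(1),onz(s,320,233,240).round(1))
r=readout.sense();print(r["ft_force"],r["torque"],r["tool_pos"])
```

```text
290 [644.  -42.6 290. ] [642.3 -40.9 290. ]
296 [641.6 -40.1 296. ] [640.  -38.4 296. ]
300 [640.  -38.4 300. ] [638.4 -36.8 300. ]
top of ball 310.0
hub [591.5  12.3 209. ] cheek ends [627.  -24.6 240. ] [647.  -45.3 240. ]
[0.44411565 0.95550939 1.42422353] [ 0.14852892  0.00846697 -0.05755264] [645.79117773 -45.25321594 308.10642985]
```

Run:
```python
from h import *
s=snapshot("wrist");r=readout.sense();T=np.array(s["world_to_cam"])
def pr(p):return cv2.projectPoints(np.array([p],float),cv2.Rodrigues(T[:3,:3])[0],T[:3,3],K(s),np.array(s["dist"],float))[0].ravel().round(0)
p=np.array(r["tool_pos"]);u=np.array([.694,-.72,0]);z=np.array([0,0,1])
for a in(-11,-6,0,11):print(a,pr(p+a*u-6*z),pr(p+a*u-10*z),pr(p+a*u-25*z))
print("cam",-T[:3,:3].T@T[:3,3])
hub=np.array([591.5,12,207])
for rr in(68,70,72,76):print(rr,pr(hub+rr*u+91*z),pr(hub+70*u+33*z))
```

```text
-11 [318. 270.] [318. 265.] [318. 248.]
-6 [318. 281.] [318. 276.] [318. 258.]
0 [318. 294.] [318. 289.] [318. 270.]
11 [318. 318.] [318. 312.] [318. 292.]
cam [589.08413061  14.2358626  426.57258382]
68 [320. 265.] [320. 217.]
70 [320. 270.] [320. 217.]
72 [320. 274.] [320. 217.]
76 [320. 283.] [320. 217.]
```

The ball is at its upright spot (radius about 71 mm, top at 310 mm), and the pads have slid about 8 mm past it, so the handle is against its stop. I'll regrip centred before winding.

Request:
{"name": "servo_tool", "arguments": {"series": [{"x":0,"y":0,"z":0,"spin":0},{"x":0,"y":0,"z":0,"spin":0},{"x":-0.002,"y":0.0025,"z":-0.001,"spin":0},{"x":-0.0023,"y":0.0025,"z":-0.002,"spin":0},{"x":0,"y":0,"z":0,"spin":0}], "fingers": 0.5}}

```text
clock: 7.42
tool_pos: [641.2, -39.8, 305.2]
tool_rot: [[-0.695, 0.719, -0.0], [0.719, 0.695, 0.0], [0.0, -0.0, -1.0]]
ft_force: [0.3, 0.2, -0.0]
finger_gap: 42.8
finger_force: 0.0
```

Request:
{"name": "servo_tool", "arguments": {"series": [{"x":0,"y":0,"z":0,"spin":0},{"x":0,"y":0,"z":0,"spin":0},{"x":0,"y":0,"z":0,"spin":0},{"x":0,"y":0,"z":0,"spin":0},{"x":0,"y":0,"z":0,"spin":0}], "fingers": 0, "newtons": 20}}

```text
clock: 8.05
tool_pos: [641.3, -40.3, 305.6]
tool_rot: [[-0.694, 0.72, -0.0], [0.72, 0.694, -0.0], [-0.0, -0.0, -1.0]]
ft_force: [-2.5, -1.2, 1.8]
finger_gap: 24.4
finger_force: 19.8
```

```bash
cat > plan.py <<'E'
# from current (commanded ~ measured) pose: rows for winding n calls of 5 rows, dphi per row (rad), radius r
import sys; from h import *
C=np.array([591.5,11.5]); r=readout.sense(); p=np.array(r["tool_pos"])[:2]-C
R,d,n=map(float,sys.argv[1:4])
a=np.arctan2(p[1],p[0]); u=p/np.hypot(*p); t=np.array([u[1],-u[0]]); f=np.array(r["ft_force"])
print("r %.1f az %.1f deg"%(np.hypot(*p),np.degrees(a)),"f rad %.1f tan(resist) %.1f z %.1f"%(f[:2]@u,-f[:2]@t,f[2]),"j6 %.2f"%r["qpos"][5], "gap %.1f"%r["finger_gap"])
q=p
for k in range(int(n)*5):
    b=a-d*(k+1); new=R*np.array([np.cos(b),np.sin(b)]); s=new-q; q=new
    print("%d: %.1f %.1f spin %.1f"%(k,s[0],s[1],-np.degrees(d)))
E
python3 plan.py 72 0.12 4
```

```text
r 71.9 az -46.1 deg f rad -0.9 tan(resist) -2.7 z 1.8 j6 -0.88 gap 24.4
0: -6.5 -5.7 spin -6.9
1: -7.2 -4.8 spin -6.9
2: -7.7 -3.9 spin -6.9
3: -8.1 -2.9 spin -6.9
4: -8.4 -1.9 spin -6.9
5: -8.6 -0.9 spin -6.9
6: -8.6 0.1 spin -6.9
7: -8.6 1.2 spin -6.9
8: -8.4 2.2 spin -6.9
9: -8.0 3.2 spin -6.9
10: -7.6 4.1 spin -6.9
11: -7.1 5.0 spin -6.9
12: -6.4 5.8 spin -6.9
13: -5.7 6.5 spin -6.9
14: -4.9 7.1 spin -6.9
15: -4.0 7.7 spin -6.9
16: -3.0 8.1 spin -6.9
17: -2.0 8.4 spin -6.9
18: -1.0 8.6 spin -6.9
19: 0.0 8.6 spin -6.9
```

Request:
{"name": "servo_tool", "arguments": {"series": [{"x":-0.0065,"y":-0.0057,"z":0,"spin":-6.9},{"x":-0.0072,"y":-0.0048,"z":0,"spin":-6.9},{"x":-0.0077,"y":-0.0039,"z":0,"spin":-6.9},{"x":-0.0081,"y":-0.0029,"z":0,"spin":-6.9},{"x":-0.0084,"y":-0.0019,"z":0,"spin":-6.9}]}}

```text
clock: 8.68
tool_pos: [604.9, -58.9, 305.6]
tool_rot: [[-0.162, 0.987, 0.004], [0.987, 0.162, 0.001], [-0.0, 0.004, -1.0]]
ft_force: [5.0, 1.1, -0.1]
finger_gap: 24.5
finger_force: 19.9
```

```bash
python3 plan.py 72 0.1 1
python3 - <<'E'
from h import *
s=snapshot("wrist");print([(c,st[4],at(s,*c).round(1)) for c,st in red(s)])
E
```

```text
r 71.7 az -79.3 deg f rad -0.1 tan(resist) 5.1 z -0.1 j6 -0.32 gap 24.5
0: -7.1 -1.3 spin -5.7
1: -7.2 -0.3 spin -5.7
2: -7.2 0.5 spin -5.7
3: -7.1 1.2 spin -5.7
4: -7.0 1.9 spin -5.7
[(array([320.3, 285.5]), np.int32(3581), array([604.1, -48.5, 309. ])), (array([305.8, 370.5]), np.int32(1060), array([ 637.2, -361.7,   22.8]))]
```

Request:
{"name": "servo_tool", "arguments": {"series": [{"x":-0.0086,"y":-0.0009,"z":0,"spin":-6.9},{"x":-0.0086,"y":0.0001,"z":0,"spin":-6.9},{"x":-0.0086,"y":0.0012,"z":0,"spin":-6.9},{"x":-0.0084,"y":0.0022,"z":0,"spin":-6.9},{"x":-0.008,"y":0.0032,"z":0,"spin":-6.9}]}}

```text
clock: 9.35
tool_pos: [562.4, -54.0, 305.6]
tool_rot: [[0.425, 0.905, 0.004], [0.905, -0.425, -0.001], [0.001, 0.004, -1.0]]
ft_force: [4.9, -3.0, 1.0]
finger_gap: 24.5
finger_force: 20.6
```

```bash
python3 plan.py 72 0.12 1
```

```text
r 71.6 az -113.9 deg f rad 0.8 tan(resist) 5.7 z 1.0 j6 0.28 gap 24.5
0: -7.8 3.6 spin -6.9
1: -7.1 4.9 spin -6.9
2: -6.5 5.7 spin -6.9
3: -5.8 6.4 spin -6.9
4: -5.0 7.1 spin -6.9
```

Request:
{"name": "servo_tool", "arguments": {"series": [{"x":-0.0082,"y":0.0032,"z":0,"spin":-6.9},{"x":-0.0074,"y":0.0046,"z":0,"spin":-6.9},{"x":-0.0067,"y":0.0056,"z":0,"spin":-6.9},{"x":-0.0058,"y":0.0065,"z":0,"spin":-6.9},{"x":-0.005,"y":0.0071,"z":0,"spin":-6.9}]}}

```text
clock: 9.98
tool_pos: [529.1, -27.2, 305.6]
tool_rot: [[0.864, 0.504, 0.003], [0.504, -0.864, -0.002], [0.002, 0.003, -1.0]]
ft_force: [4.0, -4.5, 0.2]
finger_gap: 24.4
finger_force: 20.6
```

```bash
python3 plan.py 73.5 0.12 1
```

```text
r 73.5 az -148.2 deg f rad -1.1 tan(resist) 5.9 z 0.2 j6 0.93 gap 24.4
0: -4.2 7.7 spin -6.9
1: -3.2 8.2 spin -6.9
2: -2.2 8.5 spin -6.9
3: -1.2 8.7 spin -6.9
4: -0.1 8.8 spin -6.9
```

Request:
{"name": "servo_tool", "arguments": {"series": [{"x":-0.0042,"y":0.0077,"z":0,"spin":-6.9},{"x":-0.0032,"y":0.0082,"z":0,"spin":-6.9},{"x":-0.0022,"y":0.0085,"z":0,"spin":-6.9},{"x":-0.0012,"y":0.0087,"z":0,"spin":-6.9},{"x":-0.0001,"y":0.0088,"z":0,"spin":-6.9}]}}

```text
clock: 10.6
tool_pos: [517.7, 14.5, 305.6]
tool_rot: [[0.997, -0.074, 0.001], [-0.074, -0.997, -0.002], [0.001, 0.002, -1.0]]
ft_force: [0.8, -5.5, 1.3]
finger_gap: 24.5
finger_force: 20.6
```

```bash
python3 plan.py 73.5 0.12 1
```

```text
r 73.9 az 177.7 deg f rad -1.0 tan(resist) 5.5 z 1.3 j6 1.61 gap 24.5
0: 1.3 8.8 spin -6.9
1: 1.9 8.6 spin -6.9
2: 2.9 8.3 spin -6.9
3: 3.9 7.9 spin -6.9
4: 4.8 7.4 spin -6.9
```

Request:
{"name": "servo_tool", "arguments": {"series": [{"x":0.0011,"y":0.0088,"z":0,"spin":-6.9},{"x":0.0019,"y":0.0086,"z":0,"spin":-6.9},{"x":0.0029,"y":0.0083,"z":0,"spin":-6.9},{"x":0.0039,"y":0.0079,"z":0,"spin":-6.9},{"x":0.0048,"y":0.0074,"z":0,"spin":-6.9}]}}

```text
clock: 11.22
tool_pos: [531.9, 55.7, 305.5]
tool_rot: [[0.78, -0.626, -0.0], [-0.626, -0.78, -0.002], [0.001, 0.002, -1.0]]
ft_force: [-2.7, -5.3, 2.4]
finger_gap: 24.7
finger_force: 20.6
```

```bash
python3 plan.py 73.5 0.12 1
python3 - <<'E'
from h import *
s=snapshot("scene");save(s,"c4.png",(220,130,350,280),4)
E
```

```text
r 74.2 az 143.4 deg f rad -1.0 tan(resist) 5.8 z 2.4 j6 2.29 gap 24.7
0: 6.2 6.4 spin -6.9
1: 6.4 6.0 spin -6.9
2: 7.1 5.2 spin -6.9
3: 7.7 4.3 spin -6.9
4: 8.1 3.4 spin -6.9
```

View pics/c4.png

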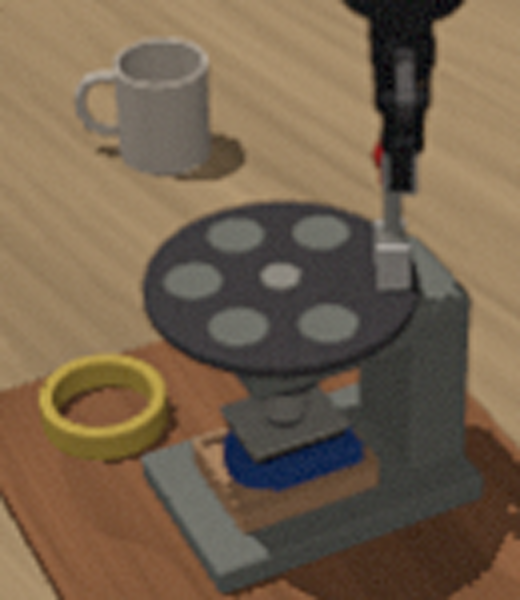

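The pad at (285,420) in the crop is still clear of the blank and the handle is upright. Joint 6 is near its range, so I'll open, turn a half turn around the ball and regrip.

Request:
{"name": "servo_tool", "arguments": {"series": [{"x":0,"y":0,"z":0,"spin":0},{"x":0,"y":0,"z":0,"spin":0},{"x":0.002,"y":-0.0015,"z":0,"spin":0},{"x":0,"y":0,"z":0,"spin":10},{"x":0,"y":0,"z":0,"spin":10}], "fingers": 0.8}}

```text
clock: 11.9
tool_pos: [534.0, 54.7, 305.3]
tool_rot: [[0.95, -0.311, 0.0], [-0.311, -0.95, 0.0], [-0.0, -0.0, -1.0]]
ft_force: [-0.9, 1.1, 0.3]
finger_gap: 68.3
finger_force: 0.0
```

Request:
{"name": "servo_tool", "arguments": {"series": [{"x":0,"y":0,"z":0,"spin":10},{"x":0,"y":0,"z":0,"spin":10},{"x":0,"y":0,"z":0,"spin":10},{"x":0,"y":0,"z":0,"spin":10},{"x":0,"y":0,"z":0,"spin":10}]}}

```text
clock: 12.52
tool_pos: [534.0, 54.7, 305.3]
tool_rot: [[0.849, 0.528, 0.0], [0.528, -0.849, 0.0], [0.0, -0.0, -1.0]]
ft_force: [-0.5, 0.4, 0.0]
finger_gap: 68.4
finger_force: 0.0
```

Request:
{"name": "servo_tool", "arguments": {"series": [{"x":0,"y":0,"z":0,"spin":10},{"x":0,"y":0,"z":0,"spin":10},{"x":0,"y":0,"z":0,"spin":10},{"x":0,"y":0,"z":0,"spin":10},{"x":0,"y":0,"z":0,"spin":10}]}}

```text
clock: 13.15
tool_pos: [534.0, 54.7, 305.3]
tool_rot: [[0.142, 0.99, 0.0], [0.99, -0.142, 0.0], [0.0, 0.0, -1.0]]
ft_force: [-0.7, 0.0, 0.1]
finger_gap: 68.4
finger_force: 0.0
```

Request:
{"name": "servo_tool", "arguments": {"series": [{"x":0,"y":0,"z":0,"spin":10},{"x":0,"y":0,"z":0,"spin":10},{"x":0,"y":0,"z":0,"spin":10},{"x":0,"y":0,"z":0,"spin":10},{"x":0,"y":0,"z":0,"spin":10}]}}

```text
clock: 13.78
tool_pos: [534.0, 54.7, 305.3]
tool_rot: [[-0.667, 0.745, 0.0], [0.745, 0.667, 0.0], [0.0, 0.0, -1.0]]
ft_force: [0.1, -0.5, 0.3]
finger_gap: 68.2
finger_force: 0.0
```

Request:
{"name": "servo_tool", "arguments": {"series": [{"x":0,"y":0,"z":0,"spin":10},{"x":0,"y":0,"z":0,"spin":0},{"x":0,"y":0,"z":0,"spin":0},{"x":0,"y":0,"z":0,"spin":0},{"x":0,"y":0,"z":0,"spin":0}], "fingers": 0}}

```text
clock: 14.4
tool_pos: [534.1, 55.0, 305.5]
tool_rot: [[-0.782, 0.623, 0.001], [0.623, 0.782, 0.0], [-0.0, 0.001, -1.0]]
ft_force: [1.9, 1.3, -0.5]
finger_gap: 24.7
finger_force: 19.7
```

```bash
python3 plan.py 72.5 0.12 1
python3 - <<'E'
from h import *
r=readout.sense();print(np.round(r["tool_rot"],3).tolist(),r["tool_pos"])
s=snapshot("wrist")
h=cv2.cvtColor(s["frame"],cv2.COLOR_RGB2HSV);x=[c for c in red(s) if c[1][4]>1500];print(x)
for c,st in x:print(onz(s,*c,300).round(1))
E
```

```text
r 72.0 az 142.8 deg f rad -0.7 tan(resist) -2.2 z -0.5 j6 -0.86 gap 24.7
0: 5.2 6.9 spin -6.9
1: 6.4 5.9 spin -6.9
2: 7.1 5.1 spin -6.9
3: 7.6 4.2 spin -6.9
4: 8.1 3.2 spin -6.9
[[-0.782, 0.623, 0.001], [0.623, 0.782, 0.0], [-0.0, 0.001, -1.0]] [534.13680973  54.98704419 305.49810049]
[(array([319.8, 295.6]), array([ 289,  256,   62,   76, 3615], dtype=int32))]
[534.7  55.3 300. ]
```

Request:
{"name": "servo_tool", "arguments": {"series": [{"x":0.0052,"y":0.0069,"z":0,"spin":-6.9},{"x":0.0064,"y":0.0059,"z":0,"spin":-6.9},{"x":0.0071,"y":0.0051,"z":0,"spin":-6.9},{"x":0.0076,"y":0.0042,"z":0,"spin":-6.9},{"x":0.0081,"y":0.0032,"z":0,"spin":-6.9}]}}

```text
clock: 15.08
tool_pos: [567.4, 79.4, 305.5]
tool_rot: [[-0.287, 0.958, -0.003], [0.958, 0.287, -0.002], [-0.001, -0.003, -1.0]]
ft_force: [-4.3, -3.4, 2.5]
finger_gap: 24.4
finger_force: 20.3
```

```bash
python3 plan.py 73 0.12 1
```

```text
r 72.0 az 109.5 deg f rad -1.8 tan(resist) 5.2 z 2.5 j6 -0.21 gap 24.4
0: 8.1 3.4 spin -6.9
1: 8.6 1.4 spin -6.9
2: 8.7 0.4 spin -6.9
3: 8.7 -0.7 spin -6.9
4: 8.6 -1.7 spin -6.9
```

Request:
{"name": "servo_tool", "arguments": {"series": [{"x":0.0083,"y":0.0026,"z":0,"spin":-6.9},{"x":0.0086,"y":0.0014,"z":0,"spin":-6.9},{"x":0.0087,"y":0.0003,"z":0,"spin":-6.9},{"x":0.0086,"y":-0.0007,"z":0,"spin":-6.9},{"x":0.0085,"y":-0.0018,"z":0,"spin":-6.9}]}}

```text
clock: 15.7
tool_pos: [609.9, 80.9, 305.5]
tool_rot: [[0.306, 0.952, -0.004], [0.952, -0.306, -0.002], [-0.003, -0.003, -1.0]]
ft_force: [-6.2, -4.0, 2.7]
finger_gap: 24.4
finger_force: 20.3
```

```bash
python3 plan.py 72.5 0.12 1
```

```text
r 71.8 az 75.2 deg f rad -5.4 tan(resist) 5.0 z 2.7 j6 0.39 gap 24.4
0: 8.4 -2.1 spin -6.9
1: 7.9 -3.7 spin -6.9
2: 7.4 -4.6 spin -6.9
3: 6.8 -5.5 spin -6.9
4: 6.1 -6.2 spin -6.9
```

Request:
{"name": "servo_tool", "arguments": {"series": [{"x":0.0084,"y":-0.0036,"z":0,"spin":-6.9},{"x":0.0078,"y":-0.0039,"z":0,"spin":-6.9},{"x":0.0073,"y":-0.0048,"z":0,"spin":-6.9},{"x":0.0067,"y":-0.0055,"z":0,"spin":-6.9},{"x":0.006,"y":-0.0062,"z":0,"spin":-6.9}]}}

```text
clock: 16.32
tool_pos: [645.8, 57.8, 305.5]
tool_rot: [[0.791, 0.612, -0.005], [0.612, -0.791, -0.0], [-0.004, -0.003, -1.0]]
ft_force: [-8.0, 0.1, 2.1]
finger_gap: 24.3
finger_force: 20.3
```

```bash
python3 plan.py 71.5 0.12 1
```

```text
r 71.3 az 40.5 deg f rad -6.0 tan(resist) 5.3 z 2.1 j6 0.95 gap 24.3
0: 5.3 -6.7 spin -6.9
1: 4.3 -7.4 spin -6.9
2: 3.4 -7.9 spin -6.9
3: 2.4 -8.2 spin -6.9
4: 1.4 -8.5 spin -6.9
```

Request:
{"name": "servo_tool", "arguments": {"series": [{"x":0.0045,"y":-0.0073,"z":0,"spin":-6.9},{"x":0.004,"y":-0.0074,"z":0,"spin":-6.9},{"x":0.0032,"y":-0.0079,"z":0,"spin":-6.9},{"x":0.0023,"y":-0.0082,"z":0,"spin":-6.9},{"x":0.0013,"y":-0.0084,"z":0,"spin":-6.9}]}}

```text
clock: 16.95
tool_pos: [661.6, 20.3, 305.5]
tool_rot: [[0.998, 0.059, -0.003], [0.059, -0.998, 0.003], [-0.002, -0.003, -1.0]]
ft_force: [-4.5, 6.4, 1.6]
finger_gap: 24.3
finger_force: 20.4
```

```bash
python3 plan.py 70.5 0.1 1;python3 - <<'E'
from h import *
s=snapshot("scene");save(s,"c5.png",(265,215,335,275),8)
E
```

```text
r 70.7 az 7.2 deg f rad -3.7 tan(resist) 6.9 z 1.6 j6 1.49 gap 24.3
0: 0.4 -7.0 spin -5.7
1: -0.2 -7.0 spin -5.7
2: -0.9 -7.0 spin -5.7
3: -1.6 -6.9 spin -5.7
4: -2.3 -6.7 spin -5.7
```

View pics/c5.png

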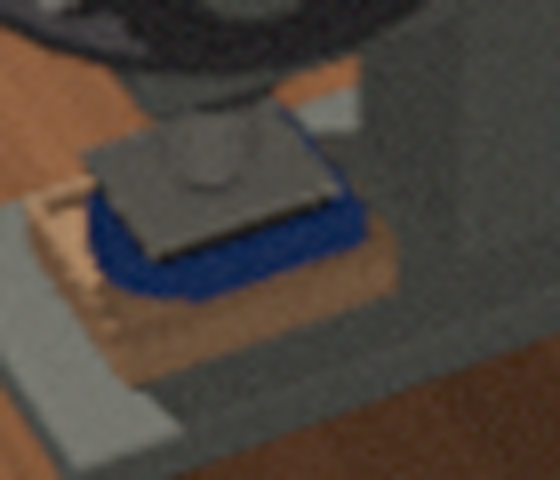

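Resistance has risen to 6.9 N from about 5.4 N running free, and the crop shows the pad sitting down on the blank. From here I use small steps.

Request:
{"name": "servo_tool", "arguments": {"series": [{"x":0,"y":0,"z":0,"spin":0},{"x":0,"y":0,"z":0,"spin":0},{"x":0.0003,"y":-0.0083,"z":0,"spin":-6.9},{"x":-0.0007,"y":-0.0083,"z":0,"spin":-6.9},{"x":-0.0017,"y":-0.0082,"z":0,"spin":-6.9}]}}

```text
clock: 17.62
tool_pos: [660.4, -4.0, 305.5]
tool_rot: [[0.955, -0.295, 0.0], [-0.295, -0.955, 0.003], [-0.001, -0.003, -1.0]]
ft_force: [-1.3, 9.0, 1.6]
finger_gap: 24.5
finger_force: 20.4
```

```bash
python3 plan.py 70.5 0.1 1
```

```text
r 70.6 az -12.7 deg f rad -3.3 tan(resist) 8.5 z 1.6 j6 1.81 gap 24.5
0: -2.0 -6.8 spin -5.7
1: -2.6 -6.6 spin -5.7
2: -3.2 -6.3 spin -5.7
3: -3.8 -5.9 spin -5.7
4: -4.4 -5.5 spin -5.7
```

Resistance is now 8.5 N. By both force and angle that is about 0.8–0.9 rad past touch, or roughly 50 N on the blank. I'll let go and lift straight up.

Request:
{"name": "servo_tool", "arguments": {"series": [{"x":0,"y":0,"z":0,"spin":0},{"x":0,"y":0,"z":0,"spin":0},{"x":0,"y":0,"z":0,"spin":0},{"x":0,"y":0,"z":0,"spin":0},{"x":0,"y":0,"z":0.01,"spin":0}], "fingers": 0.8}}

```text
clock: 18.25
tool_pos: [660.2, -6.0, 314.6]
tool_rot: [[0.955, -0.296, -0.002], [-0.296, -0.955, 0.0], [-0.002, 0.001, -1.0]]
ft_force: [0.3, 0.4, -0.8]
finger_gap: 68.5
finger_force: 0.0
```

Request:
{"name": "servo_tool", "arguments": {"series": [{"x":0,"y":0,"z":0.02,"spin":0},{"x":0,"y":0,"z":0.03,"spin":0},{"x":0,"y":0,"z":0.03,"spin":0},{"x":-0.03,"y":0.0,"z":0.02,"spin":0},{"x":-0.03,"y":0,"z":0,"spin":0}]}}

```text
clock: 18.88
tool_pos: [600.1, -6.1, 418.2]
tool_rot: [[0.955, -0.296, 0.004], [-0.296, -0.955, -0.0], [0.004, -0.001, -1.0]]
ft_force: [-0.6, -0.3, 0.4]
finger_gap: 68.2
finger_force: 0.0
```

Request:
{"name": "servo_tool", "arguments": {"series": [{"x":-0.04,"y":0.03,"z":0,"spin":0},{"x":-0.04,"y":0.04,"z":0,"spin":0},{"x":-0.03,"y":0.05,"z":0,"spin":0},{"x":0,"y":0.04,"z":0,"spin":0},{"x":0,"y":0,"z":0,"spin":0}]}}

```text
clock: 19.5
tool_pos: [489.7, 156.1, 416.3]
tool_rot: [[0.956, -0.292, 0.001], [-0.292, -0.956, 0.001], [0.001, -0.001, -1.0]]
ft_force: [0.7, -0.2, 0.3]
finger_gap: 68.3
finger_force: 0.0
```

Run:
```python
from h import *
s=snapshot("scene");save(s,"c6.png",(200,120,360,280),3)
t=snapshot("top")
for n,q in(("scene",s),("top",t)):
  for c,st in red(q):
    p=at(q,*c)
    if 150<p[2]<350 and p[0]>400: print(n,c,st,p.round(1))
```

```text
scene [262.1 177.9] [257 172  10  14 100] [667.3   4.9 301.1]
top [331.3 129.4] [328 125   8  10  55] [655.4  -5.6 305.7]
```

View pics/c6.png

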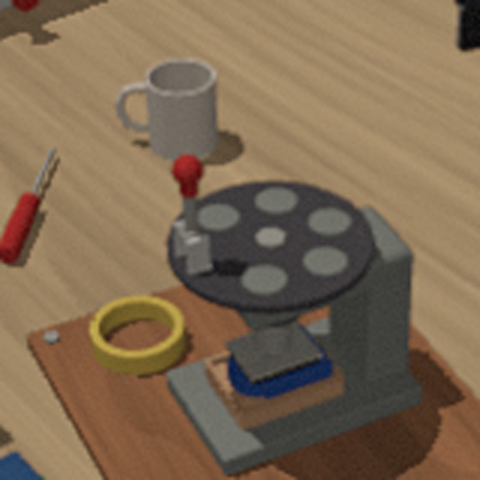

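The handle stands with its ball at (187,170) over the cheeks, and the pad is down on the blue blank. A two-view check of the ball comes before I hand in.

Run:
```python
from h import *
t=snapshot("top");s=snapshot("scene")
a,d=ray(t,331.8,129.4);b,e=ray(s,261.9,176.8)
k=np.linalg.lstsq(np.c_[d,-e],b-a,rcond=None)[0];p=a+k[0]*d;q=b+k[1]*e
m=(p+q)/2;print(m.round(1),np.linalg.norm(p-q).round(1),"r",np.hypot(m[0]-591.5,m[1]-10.5).round(1))
```

```text
[659.7  -7.1 294.4] 0.0 r 70.4
```

Ball radius is 70.4 mm, so the handle is upright.

```bash
python3 -c "
from bench import hand_in
print(hand_in())"
```

```text
the job is handed in; nothing more can be done
None
```

I swung the handle upright, then wound the wheel about 0.8–0.9 rad past first touch, so the pad holds the blank at roughly 50 N by force feel; the arm let go and is clear of everything, and the job is handed in (no verdict was returned).

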